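# Push the pot and the egg timer home into their holders

## Task

Tidy the worktop by pushing the round black pot into the larger wooden holder and the cream egg timer into the smaller one, each in through the open front until it stands right back against the holder's back rail. Only push them along the surface with the fingers: do not lift them or tip them over, and leave everything else where it stands.

Things in the scene. Friction and masses are not known exactly. Their poses are not given: they have to be found in the camera images.
- pot_center (a point): centre (half-way up, 26 mm above the worktop) of the loose black perforated round pot: upright cylinder 117 mm in diameter, 53 mm tall, open top, 0.2 to 0.45 kg
- timer_center (a point): centre (half-way up, 36 mm above the worktop) of the loose cream egg-shaped kitchen timer: round, 64 mm at its widest (62 mm at the foot), 73 mm tall, about 0.1 kg
- holder_big: larger wooden holder, for the pot: fixed, 3-sided, floorless; rails 14 mm thick, 26 mm high, round a flat cork patch. Origin: middle of back rail's inner face, at worktop level; x points from the open front to the back rail, y left along it. Inside 146 mm wide; side rails reach to x = -69 mm. Pot touching the back rail: its centre at x = -58 mm
- holder_small: smaller wooden holder, for the timer: fixed, 3-sided, floorless; rails 14 mm thick, 26 mm high, round a flat cork patch. Origin: middle of back rail's inner face, at worktop level; x points from the open front to the back rail, y left along it. Inside 92 mm wide; side rails reach to x = -47 mm. Timer touching the back rail: its centre at x = -31 mm
- coffee_mug: bystander, loose: white coffee mug with a handle, about 83 x 110 mm, 86 mm tall; origin near the middle of its underside
- salt: bystander, loose: white salt shaker with grey top, 44 mm across, 90 mm tall; origin near the middle of its underside
- teaspoon: bystander, loose: teaspoon with a blue-grey handle, 138 x 27 mm, lying flat; origin near the middle of its underside
- keys: bystander, loose: bunch of keys lying flat, 110 x 121 mm, 8 mm thick; origin near the middle of its underside
There are look-alikes about, which are no part of the job. What is shaped like the part that bears pot_center but blue or green is not meant. What is shaped like the part that bears timer_center but blue is not meant.

How it is judged:
By the outcome, as a careful person would: the job done as asked, in the order asked, and still so for the second after the job is handed in, with the robot touching nothing.
It also fails if it takes over 64 s, if anything falls off the work surface, if the arm or the gripper's body presses on something with over 40 N, if the wrist force passes 120 N, or if a joint passes its speed limit or range.

## Robot

A 6-joint arm with a two-finger parallel gripper is mounted at the origin on a cart in front of the work surface, level with it; the furniture and walls round the work are solid. World frame = base frame: x ahead of the robot, y to its left, z up, the work surface at z = 0. Lengths are in m, angles in degrees, forces in N, time in s.
With the tool pointing down it reaches from about 0.3 to 0.75 m from the base axis. Payload 8.5 kg.
Tool frame: the origin (TCP) lies midway between the tips of the shut fingers; the grasp point (between the pads) lies 19 mm behind it (env.tcp_to_grasp is the z of the grasp point in the tool frame, in m); z points along the fingers, y is the line along which they close (so a half turn about z gives the same grasp; the last joint's range is limited). The gripper opens to 85 mm and grips with 20 to 120 N. Pads are 22 mm wide; open, the fingers measure 114 mm over their backs; the gripper's body (76 mm by 85 mm) begins 54 mm behind the grasp point. The pads swing forward as they close: fully open they stand 13 mm farther back than shut.
Start: joints at [51.205, 21.807, 74.336, -0, 83.858, -12.336], TCP at [0.245, 0.492, 0.231] pointing down, gripper open.
Joint ranges: [-178.18, 178.18], [-50.72, 133.34], [12.68, 142.11], [-81.47, 261.47], [9.98, 163.14], [-165.26, 165.26]. Speed limits (degrees/s): [136.94, 136.94, 180, 180, 180, 180].

## Interface

Orientations are given as a 3x3 rotation matrix whose columns are the frame's x, y, z axes.
In Python, from rig import env, imaging, job, models gives the robot as it stands. The module is installed in compiled form; this text tells all that it offers.
- The arm moves only by the tool jog_arm, never from a script. Its argument "plan" is text: rows parted by semicolons, each of 7 numbers parted by spaces: the turn, a rotation vector about the tool's x, y, z in degrees, then the shift along the tool's x, y, z in cm, then the closure in counts, from 0 (fully open) to 255 (shut). In form: rx ry rz x y z claw; .... A call has 1 to 10 rows; each row shifts and turns the commanded pose from where the row before left it, along the tool's axes as they then stand; what a row does not reach is not made up. A row lasts 1/12 s, in which the tool goes at most 41.7 mm and 7.16 degrees, less where a joint would pass 70% of its speed; a pose out of reach is approached as far as the arm can. A call with a gripper value outside its range is refused whole. The fingers move at their own pace and stop on an object; "grip_force" is the grip in N (left out, the last holds). Time passes only in rows, so rows that do not move let the fingers close. It gives the time, the measured TCP pose, the force, the opening and the grip force at its end, in the units of the state.
- env.observe(): the state, without advancing time (a new reading comes with each control period).
- imaging.get_image(name): name is "side" or "top" or "wrist"; returns a dict with "pixels" (420x560x3 uint8, red, green, blue), "depth" (420x560 float32, m along the optical axis (not along the pixel's ray), 0 where there is no reading), "fov_y" (degrees; the focal length in pixels is half the picture's height over the tangent of half this angle, whatever the lens; pixels are square), "cx", "cy" (the principal point, pixels), "world_from_camera" (4x4, takes a point from camera to world coordinates). Camera axes: x right, y down, z forward; pixel columns grow to the right and rows downward; lengths in m; the calibration is good to about 2 mm. The wrist camera is an equidistant fisheye: a pixel r from the principal point sees the ray r / f radians off the axis. A picture is of the moment at which its call begins.
- job.close_job(): hands the job in; it is judged then, once.
Trained networks look in the newest picture that a camera, given by its name, has taken for a name from the list of things; names that differ only in an ending like _2 or _b are one class to them, and where a whole thing is asked for, a point or a joint stands for the part that bears it (a point fixed in the world has none). Each returns a list of dicts, best first, with "confidence" (0 to 1); they miss things now and then, are a little off and sometimes report something else, mostly with a low value. They report only what shows in the picture. A call takes as long as a camera call. They do not tell look-alikes from the thing itself.
- models.outline_of(camera, query): "region" (420x560 bool, what is visible of it) and "bbox" ([centre column, centre row, width, height] in pixels, round what is visible of it).
- models.tip_of(camera, query): "at" ([column, row] in pixels: a listed point, or the origin of a listed thing).
The state is a dict: "time_s": time; "q": joint angles; "qvel": joint speeds; "joint_efforts": joint torques, N m; "position": TCP position; "tool_rot": TCP orientation; "ft_force": force on the tool from outside, world axes, zero at the start; "wrist_torque": the same for the moment, N m; "grip_width": finger opening in m; "gripper_force": force on a finger pad.
Only numpy, scipy, OpenCV 4.12 (cv2) and the standard library are available. Lean on these libraries where they do the work, as an engineer would, in place of code of your own. Each camera call takes 0.05 s, during which the arm holds its last target. There are 200 camera calls.

## Working session

There is one attempt and no reset: what is moved stays moved. The work goes in short steps, Python scripts to look and compute and a tool call to move; the robot and the scene stay as the last step left them, time stands still between calls to the robot, and variables do not carry over. Pictures are saved under pics/ and viewed, at most 10 in all, crops included, and the job is handed in when it is done.

Besides the shell and the picture viewer there is one more tool, called after "Request:" in YAML: its name, and indented under it one key for each argument. jog_arm: Moves the arm, as the interface text tells. Its arguments: {"type":"object","properties":{"plan":{"type":"string"},"grip_force":{"type":"number"}},"required":["plan"]}

```bash
mkdir -p pics; cat > h.py <<'E'
import numpy as np, cv2
from rig import env, imaging, job, models
def pt(im,u,v,z=None):
    h,w=im["depth"].shape; f=h/2/np.tan(np.radians(im["fov_y"]/2))
    d=np.array([(u-im["cx"])/f,(v-im["cy"])/f,1.0]); T=np.array(im["world_from_camera"])
    r=T[:3,:3]@d; o=T[:3,3]
    s=im["depth"][int(round(v)),int(round(u))] if z is None else (z-o[2])/r[2]
    return o+s*r
def cloud(im):
    h,w=im["depth"].shape; f=h/2/np.tan(np.radians(im["fov_y"]/2))
    v,u=np.mgrid[:h,:w]; D=im["depth"]; T=np.array(im["world_from_camera"])
    P=np.stack([(u-im["cx"])/f*D,(v-im["cy"])/f*D,D],-1)
    return P@T[:3,:3].T+T[:3,3]
def save(im,n): cv2.imwrite("pics/"+n+".png",im["pixels"][:,:,::-1])
E
python3 - <<'E'
from h import *
np.set_printoptions(precision=3,suppress=True)
for c in("top","side"):
    im=imaging.get_image(c); save(im,c+"1"); print(c,np.array(im["world_from_camera"])[:3,3],im["fov_y"])
    P=cloud(im)
    for n in "pot_center timer_center holder_big holder_small coffee_mug salt teaspoon keys".split():
        for r in models.tip_of(c,n)[:4]:
            u,v=r["at"]; z={"pot_center":.026,"timer_center":.036}.get(n,0)
            print(n,round(r["confidence"],2),np.round([u,v]),pt(im,u,v,z))
print(env.observe()["time_s"])
E
```

```text
top [0.36  0.066 1.032] 56.160953699114174
pot_center 0.89 [384. 277.] [ 0.362 -0.195  0.026]
pot_center 0.63 [310. 261.] [ 0.401 -0.007  0.026]
pot_center 0.59 [355. 199.] [ 0.563 -0.126  0.026]
timer_center 0.94 [290. 182.] [0.604 0.044 0.036]
timer_center 0.81 [245. 199.] [0.558 0.159 0.036]
timer_center 0.62 [351. 151.] [ 0.689 -0.117  0.036]
timer_center 0.58 [209. 235.] [0.466 0.248 0.036]
holder_big 0.72 [350. 149.] [ 0.708 -0.121  0.   ]
holder_big 0.6 [145. 204.] [0.551 0.427 0.   ]
holder_small 0.75 [247. 138.] [0.738 0.161 0.   ]
holder_small 0.27 [243. 198.] [0.567 0.167 0.   ]
coffee_mug 0.63 [146. 204.] [0.552 0.423 0.   ]
salt 0.78 [413. 227.] [ 0.493 -0.283  0.   ]
teaspoon 0.55 [410. 164.] [ 0.667 -0.286  0.   ]
keys 0.91 [148. 254.] [0.418 0.409 0.   ]
side [ 0.56  -1.012  0.475] 52.39714136274124
pot_center 0.68 [279. 244.] [ 0.554 -0.118  0.026]
pot_center 0.67 [186. 259.] [ 0.352 -0.193  0.026]
pot_center 0.6 [219. 224.] [ 0.397 -0.007  0.026]
timer_center 0.9 [299. 214.] [0.606 0.04  0.036]
timer_center 0.71 [282. 194.] [0.56  0.199 0.036]
timer_center 0.55 [249. 188.] [0.455 0.25  0.036]
holder_small 0.73 [342. 209.] [0.739 0.166 0.   ]
coffee_mug 0.81 [281. 182.] [0.555 0.415 0.   ]
salt 0.6 [247. 292.] [ 0.491 -0.283  0.   ]
teaspoon 0.58 [331. 293.] [ 0.659 -0.284  0.   ]
keys 0.41 [240. 183.] [0.411 0.402 0.   ]
0.9
```

View pics/top1.png

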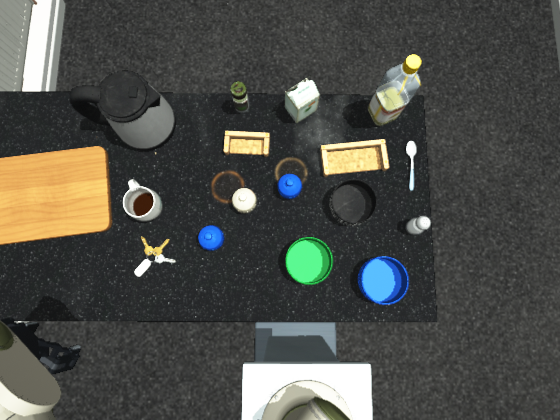

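View pics/side1.png

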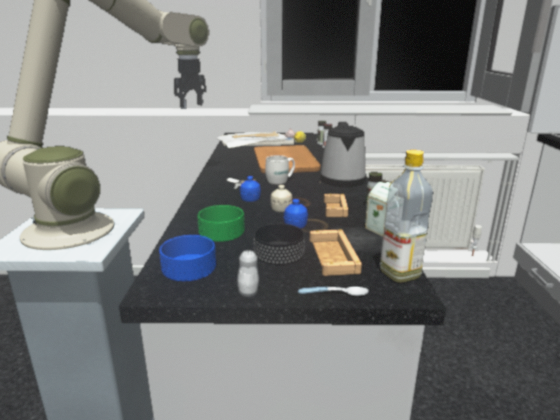

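```bash
python3 - <<'E'
import cv2
a=cv2.imread("pics/top1.png")[110:310,180:440]
cv2.imwrite("pics/crop1.png",cv2.resize(a,None,fx=3,fy=3,interpolation=cv2.INTER_CUBIC)[:600,:780])
E
```

```text
(no output)
```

View pics/crop1.png

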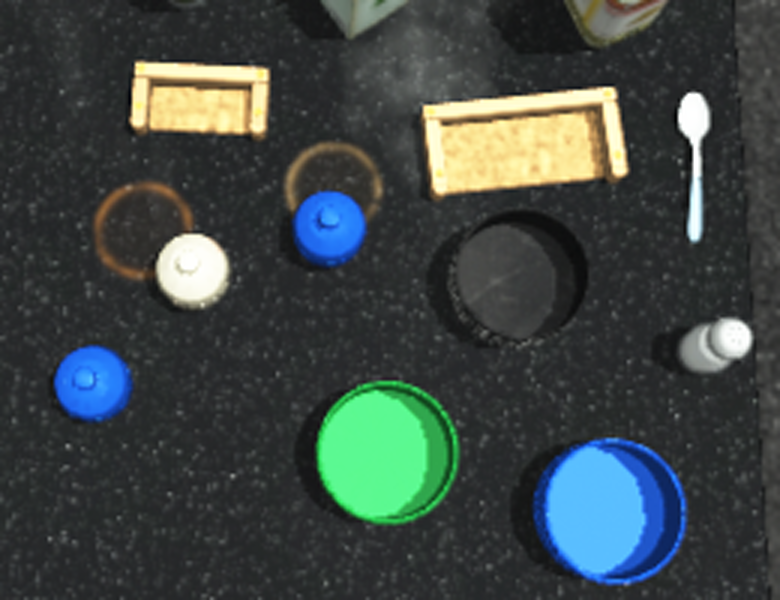

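Pots: black (353,203), green (309,261), blue (383,281); black is meant. Timers: cream (245,200), blue (290,186) and (210,238); cream is meant. The big holder is at (355,157) and the small one at (247,143), both open toward the robot. The crop confirms the colours, so next I measure.

```bash
cat > meas.py <<'E'
from h import *
np.set_printoptions(precision=4,suppress=True)
from scipy.optimize import least_squares
def circ(p,R):
    return least_squares(lambda c:np.hypot(*(p-c).T)-R,p.mean(0),loss="soft_l1",f_scale=.003).x
def objs(im):
    P=cloud(im).reshape(-1,3); C=im["pixels"].reshape(-1,3).astype(float)
    out={}
    for n,c0,rad,zr,R in(("pot",POT,.08,(.044,.06),.0575),("timer",TIM,.045,(.022,.05),.032)):
        m=(np.hypot(*(P[:,:2]-c0).T)<rad)&(P[:,2]>zr[0])&(P[:,2]<zr[1])
        if m.sum()>8: out[n]=(circ(P[m,:2],R),m.sum(),C[m].mean(0),P[m,2].max())
    return out
def holder(im,lo,hi):
    P=cloud(im).reshape(-1,3)
    m=(P[:,2]>.021)&(P[:,2]<.033)&(P[:,0]>lo[0])&(P[:,0]<hi[0])&(P[:,1]>lo[1])&(P[:,1]<hi[1])
    C=im["pixels"].reshape(-1,3)[:, :].astype(float); m&=(C[:,0]-C[:,2]>40)
    return P[m,:2]
POT=np.array([.56,-.122]);TIM=np.array([.558,.16])
E
python3 - <<'E'
from meas import *
def model(c,a,W,L,q):  # distance from points to rail-centreline U shape, top 14 wide
    d=np.array([np.cos(a),np.sin(a)]);n=np.array([-d[1],d[0]])
    x=(q-c)@d;y=(q-c)@n
    def rect(x0,x1,y0,y1): return np.hypot(np.maximum(np.maximum(x0-x,x-x1),0),np.maximum(np.maximum(y0-y,y-y1),0))
    return x,y,np.min([rect(0,.014,-W/2-.014,W/2+.014),rect(-L,.014,W/2,W/2+.014),rect(-L,.014,-W/2-.014,-W/2)],0)
for c in("top","side"):
    im=imaging.get_image(c)
    for k,v in objs(im).items(): print(c,k,*v)
    for nm,lo,hi,W,L,g in(("big",(.6,-.25),(.76,-.0),.146,.069,(.69,-.122)),("small",(.66,.08),(.8,.26),.092,.047,(.735,.16))):
        q=holder(im,lo,hi)
        if len(q)<20: print(nm,"few",len(q)); continue
        best=None
        for a0 in(-.15,0,.15):
            s=least_squares(lambda p:model(p[:2],p[2],W,L,q)[2],[*g,a0],loss="soft_l1",f_scale=.003,diff_step=1e-4)
            if best is None or s.cost<best.cost: best=s
        r=cv2.minAreaRect((q*1000).astype(np.float32))
        print(c,nm,len(q),best.x[:2],np.degrees(best.x[2]),"rms",np.sqrt(np.mean(best.fun**2)),"rect",r)
o=env.observe();print(o["position"],o["tool_rot"],o["grip_width"],env.tcp_to_grasp)
E
```

```text
top pot [ 0.5536 -0.1177] 246 [40.1016 41.3577 40.8821] 0.05759903948737932
top timer [0.5602 0.1644] 185 [203.4865 201.173  180.2757] 0.04999367226219065
top big 532 [ 0.7066 -0.1245] 6.686638315765443 rms 6.895727134635741e-05 rect ((679.8465576171875, -128.01007080078125), (83.04879760742188, 174.87557983398438), 6.9791035652160645)
top small 404 [0.7326 0.1611] -2.2436295007534595 rms 7.311852829241685e-05 rect ((716.7999877929688, 161.73446655273438), (119.7644271850586, 60.771488189697266), 87.81607818603516)
side pot [ 0.5532 -0.1211] 557 [55.9174 56.3178 59.2047] 0.05803200512475104
side timer [0.5572 0.1636] 193 [167.1036 162.5648 146.9948] 0.04995236135961517
side big 615 [ 0.7056 -0.1286] 6.124526227000118 rms 0.00012168919023318572 rect ((678.8226318359375, -132.19631958007812), (81.84362030029297, 175.41830444335938), 6.514291286468506)
side small 218 [0.7318 0.1548] -3.3112421506649525 rms 0.00019675868291878148 rect ((716.4468383789062, 156.25489807128906), (121.21549987792969, 59.365257263183594), 86.51882934570312)
[0.2451 0.4924 0.2313] [[-0.8952  0.4456  0.    ]
 [ 0.4456  0.8952  0.    ]
 [-0.      0.     -1.    ]] 0.08528467563996547 -0.0187
```

Request:
jog_arm:
  plan: "0 0 -6 0 0 0 75; 0 0 -6 0 0 0 75; 0 0 -6.2 0 0 0 75; 0 0 0 -1.9 -3.5 0 75; 0 0 0 -1.9 -3.5 0 75; 0 0 0 -1.9 -3.5 0 75; 0 0 0 -1.9 -3.5 0 75; 0 0 0 -1.9 -3.5 0 75; 0 0 0 -1.9 -3.5 0 75; 0 0 0 -1.9 -3.5 0 75"

```text
time_s: 1.83
position: [0.3416, 0.2291, 0.2315]
tool_rot: [[-0.99, 0.143, 0.001], [0.143, 0.99, 0.0], [-0.001, 0.0, -1.0]]
ft_force: [1.3, 0.6, 0.4]
grip_width: 0.0605
gripper_force: 0.0
```

Request:
jog_arm:
  plan: "0 0 0 -1.96 -3.5 0 75; 0 0 0 -1.96 -3.5 0 75; 0 0 0 -1.96 -3.5 0 75; 0 0 0 -1.96 -3.5 0 75; 0 0 0 -1.96 -3.5 0 75; 0 0 0 -1.96 -3.5 0 75; 0 0 0 -1.96 -3.5 0 75; 0 0 0 -1.96 -3.5 0 75; 0 0 0 -1.96 -3.5 0 75; 0 0 0 0 0 2 75"

```text
time_s: 2.67
position: [0.4742, -0.1128, 0.2134]
tool_rot: [[-0.989, 0.148, 0.007], [0.148, 0.989, -0.005], [-0.007, -0.004, -1.0]]
ft_force: [-0.5, -0.2, -0.8]
grip_width: 0.06
gripper_force: 0.0
```

Request:
jog_arm:
  plan: "0 0 0 0 0 3.5 75; 0 0 0 0 0 3.5 75; 0 0 0 0 0 3.5 75; 0 0 0 0 0 2.5 75; 0 0 0 0 0 1 75; 0 0 0 0 0 0 75"

```text
time_s: 3.17
position: [0.4697, -0.1058, 0.0691]
tool_rot: [[-0.99, 0.144, -0.004], [0.144, 0.99, 0.002], [0.005, 0.002, -1.0]]
ft_force: [0.4, 0.5, -0.4]
grip_width: 0.0606
gripper_force: 0.0
```

```bash
python3 - <<'E'
from meas import *
o=env.observe();print(o["position"],o["ft_force"])
for c in("top","side"):
    im=imaging.get_image(c);save(im,c+"2")
    P=cloud(im).reshape(-1,3)
    try: print({k:v[0] for k,v in objs(im).items()})
    except Exception as e: print(e)
im=imaging.get_image("wrist");save(im,"w2")
E
```

```text
[ 0.4697 -0.1058  0.0691] [ 0.3654  0.545  -0.3559]
{'pot': array([ 0.5525, -0.1187]), 'timer': array([0.5603, 0.1642])}
{'pot': array([ 0.553 , -0.1212]), 'timer': array([0.5572, 0.1639])}
```

View pics/w2.png

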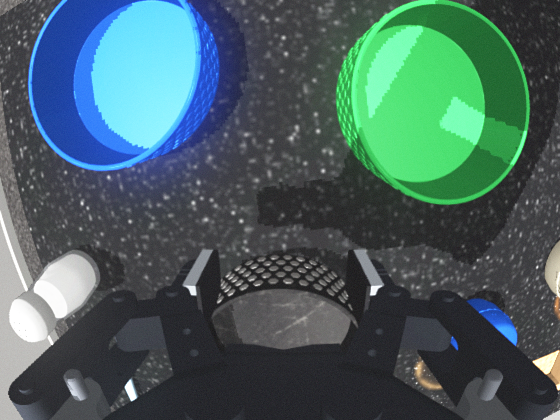

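The wrist view shows the pot centred between the fingers (col ~285 vs. 282) with the green pot well clear. I'll lower the fingers and push.

Request:
jog_arm:
  plan: "0 0 0 0 0 3 75; 0 0 0 0 0 2 75; 0 0 0 0 0 0.9 75; 0 0 0 -0.8 0 0 75; 0 0 0 -0.7 0 0 75; 0 0 0 -0.6 0 0 75; 0 0 0 -0.7 0 0 75; 0 0 0 -0.7 0 0 75; 0 0 0 -0.7 0 0 75; 0 0 0 -0.7 0 0 75"

```text
time_s: 4.15
position: [0.52, -0.1133, 0.0127]
tool_rot: [[-0.99, 0.144, 0.0], [0.144, 0.99, -0.0], [-0.0, -0.0, -1.0]]
ft_force: [-3.0, 0.2, 2.1]
grip_width: 0.0603
gripper_force: 1.8
```

```bash
cat > chk.py <<'E'
from meas import *
import sys,meas
meas.POT=np.array([float(sys.argv[1]),float(sys.argv[2])]);meas.TIM=np.array([float(sys.argv[3]),float(sys.argv[4])])
o=env.observe();print(o["position"],o["ft_force"])
H={"pot":((.7063,-.1266),6.5,((.7066,-.1245),(.7056,-.1286))),"timer":((.7322,.158),-2.8,((.7326,.1611),(.7318,.1548)))}
for i,c in enumerate(("top","side")):
    im=imaging.get_image(c);save(im,c+sys.argv[5])
    for k,v in objs(im).items():
        a=np.radians(H[k][1]);r=v[0]-H[k][2][i]
        print(c,k,v[0],v[1],"in holder",r@[np.cos(a),np.sin(a)],r@[-np.sin(a),np.cos(a)])
E
python3 chk.py .575 -.122 .558 .164 3
```

```text
[ 0.52   -0.1133  0.0127] [-3.0261  0.2401  2.1446]
top pot [ 0.5793 -0.121 ] 48 in holder -0.12610454881584984 0.017925189245096413
top timer [0.5525 0.1607] 92 in holder -0.1798750082349201 -0.0091911029691287
side pot [ 0.5792 -0.1239] 611 in holder -0.12503637923355174 0.018930936556089607
side timer [0.5561 0.1631] 153 in holder -0.17586040747132223 -0.00033393856448218906
```

Request:
jog_arm:
  plan: "0 0 0 -0.7 0 0 75; 0 0 0 -0.7 0 0 75; 0 0 0 -0.7 0 0 75; 0 0 0 -0.7 0 0 75; 0 0 0 -0.7 0 0 75; 0 0 0 -0.7 0 0 75; 0 0 0 -0.7 0 0 75; 0 0 0 -0.6 0 0 75; 0 0 0 -0.5 0 0 75; 0 0 0 -0.3 0 0 75"

```text
time_s: 5.08
position: [0.5823, -0.1224, 0.0123]
tool_rot: [[-0.99, 0.144, 0.0], [0.144, 0.99, -0.0], [-0.0, -0.0, -1.0]]
ft_force: [-2.5, 0.8, -0.6]
grip_width: 0.0603
gripper_force: 1.0
```

```bash
python3 chk.py .638 -.131 .558 .164 4
```

```text
[ 0.5823 -0.1224  0.0123] [-2.4644  0.8346 -0.6484]
top pot [ 0.6418 -0.1303] 42 in holder -0.0649903372940038 0.0015940343221500283
side pot [ 0.6406 -0.1327] 598 in holder -0.06505244245537038 0.0032745085696188796
side timer [0.5586 0.1625] 95 in holder -0.1733412651314204 -0.000815816837121874
```

Request:
jog_arm:
  plan: "0 0 0 -0.3 0 0 75; 0 0 0 -0.2 0 0 75; 0 0 0 -0.1 0 0 75; 0 0 0 -0.1 0 0 75; 0 0 0 0 0 0 75"

```text
time_s: 5.6
position: [0.5887, -0.1234, 0.0123]
tool_rot: [[-0.99, 0.144, 0.0], [0.144, 0.99, -0.0], [-0.0, -0.0, -1.0]]
ft_force: [-1.3, 0.4, 0.0]
grip_width: 0.0605
gripper_force: 0.4
```

Request:
jog_arm:
  plan: "0 0 0 -0.1 0 0 75; 0 0 0 0 0 0 75"

```text
time_s: 5.77
position: [0.5894, -0.1235, 0.0123]
tool_rot: [[-0.99, 0.144, -0.001], [0.144, 0.99, 0.0], [0.001, 0.0, -1.0]]
ft_force: [-2.2, 0.8, 0.3]
grip_width: 0.0605
gripper_force: 1.1
```

Not yet against the rail by force; I go on in 1 mm steps.

Request:
jog_arm:
  plan: "0 0 0 -0.1 0 0 75; 0 0 0 0 0 0 75"

```text
time_s: 5.93
position: [0.5895, -0.1234, 0.0122]
tool_rot: [[-0.99, 0.144, -0.003], [0.144, 0.99, 0.001], [0.003, 0.0, -1.0]]
ft_force: [-6.8, 0.6, 3.4]
grip_width: 0.0606
gripper_force: 3.5
```

Request:
jog_arm:
  plan: "0 0 0 -0.1 0 0 75; 0 0 0 0 0 0 75"

```text
time_s: 6.1
position: [0.5895, -0.1234, 0.0122]
tool_rot: [[-0.99, 0.144, -0.005], [0.144, 0.99, 0.001], [0.005, 0.0, -1.0]]
ft_force: [-10.8, 0.6, 4.9]
grip_width: 0.0601
gripper_force: 5.5
```

```bash
python3 chk.py .648 -.133 .558 .164 5
```

```text
[ 0.5895 -0.1234  0.0122] [-10.7687   0.5557   4.8813]
top pot [ 0.6487 -0.1312] 40 in holder -0.05832442194681493 -0.00011104863888404103
side pot [ 0.647  -0.1335] 597 in holder -0.05874127264553898 0.0017832361458579773
side timer [0.558 0.163] 129 in holder -0.17399043770122646 -0.00025576593244465776
```

Request:
jog_arm:
  plan: "0 0 0 0.8 0 0 75; 0 0 0 1.6 0 0 75; 0 0 0 1.6 0 0 75; 0 0 0 0 0 -2 75; 0 0 0 0 0 -4 75; 0 0 0 0 0 -4 75; 0 0 0 0 0 -4 75; 0 0 -6.5 0 0 0 137; 0 0 0 0 0 0 137"

```text
time_s: 6.95
position: [0.5529, -0.1184, 0.1548]
tool_rot: [[-1.0, 0.027, 0.006], [0.027, 1.0, -0.002], [-0.006, -0.002, -1.0]]
ft_force: [0.2, -0.4, -0.3]
grip_width: 0.04
gripper_force: 0.0
```

```bash
python3 chk.py .648 -.133 .558 .164 6
```

```text
[ 0.5529 -0.1184  0.1548] [ 0.1938 -0.4301 -0.324 ]
top pot [ 0.6482 -0.1312] 69 in holder -0.05880682383954921 -6.824768386591747e-05
top timer [0.5599 0.1642] 185 in holder -0.17263085798261787 -0.005380674745229646
side pot [ 0.6485 -0.1335] 579 in holder -0.05729202470911906 0.0016301399799539366
side timer [0.5571 0.1635] 201 in holder -0.17488695920668237 0.00011509552878314136
```

View pics/side6.png

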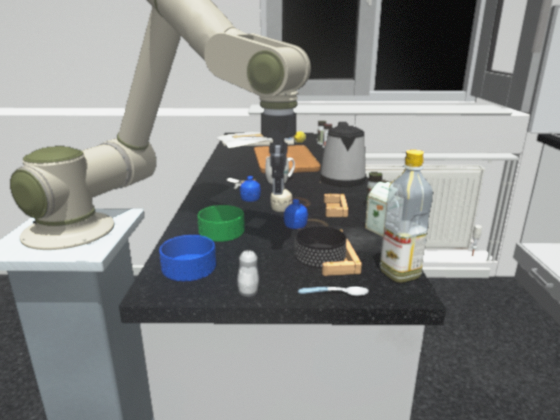

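The pot sits in the big holder at (320,245). Next is the timer.

Request:
jog_arm:
  plan: "0 0 0 0.75 3.53 0 137; 0 0 0 0.75 3.53 0 137; 0 0 0 0.75 3.53 0 137; 0 0 0 0.75 3.53 0 137; 0 0 0 0.75 3.53 0 137; 0 0 0 0.75 3.53 0 137; 0 0 0 0.75 3.53 0 137; 0 0 0 0.75 3.53 0 137; 0 0 0 0 0 0 137; 0 0 0 0 0 2 137"

```text
time_s: 7.88
position: [0.5011, 0.1681, 0.1334]
tool_rot: [[-1.0, 0.03, 0.004], [0.03, 1.0, 0.001], [-0.004, 0.001, -1.0]]
ft_force: [0.4, -1.2, 0.6]
grip_width: 0.0395
gripper_force: 0.0
```

```bash
python3 - <<'E'
from h import *
o=env.observe();print(o["position"],o["tool_rot"])
im=imaging.get_image("wrist");save(im,"w7")
E
```

```text
[0.50114441 0.16807104 0.13335882] [[-9.99545646e-01  2.99170102e-02  3.67070411e-03]
 [ 2.99190601e-02  9.99552197e-01  5.04798587e-04]
 [-3.65395829e-03  6.14393246e-04 -9.99993136e-01]]
```

View pics/w7.png

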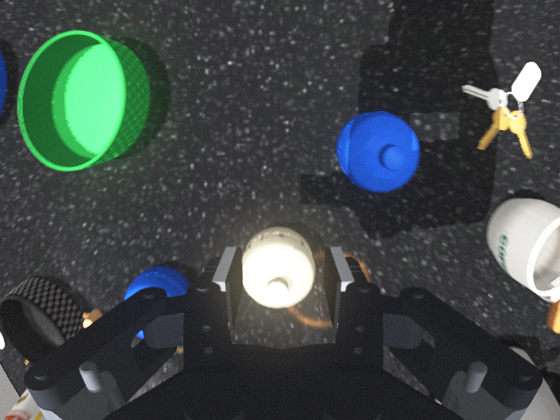

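Cream timer at (278,268), centred between the fingers; the blue ones are clear. I'll lower the fingers and push.

Request:
jog_arm:
  plan: "0 0 0 0 0 3.5 137; 0 0 0 0 0 3.5 137; 0 0 0 0 0 3 137; 0 0 0 0 0 1.5 137; 0 0 0 0 0 0.7 137; 0 0 0 -0.8 0 0 137; 0 0 0 -0.6 0 0 137; 0 0 0 -0.5 0 0 137; 0 0 0 -0.7 0 0 137; 0 0 0 -0.7 0 0 137"

```text
time_s: 8.77
position: [0.5347, 0.165, 0.0112]
tool_rot: [[-1.0, 0.031, 0.001], [0.031, 1.0, 0.0], [-0.001, 0.0, -1.0]]
ft_force: [-0.5, -0.0, 0.3]
grip_width: 0.0392
gripper_force: 0.5
```

Request:
jog_arm:
  plan: "0 0 0 -0.7 0 0 137; 0 0 0 -0.7 0 0 137; 0 0 0 -0.7 0 0 137; 0 0 0 -0.5 0 0 137; 0 0 0 -0.3 0 0 137; 0 0 0 0 0 0 137"

```text
time_s: 9.27
position: [0.5633, 0.1641, 0.0103]
tool_rot: [[-1.0, 0.031, 0.001], [0.031, 1.0, 0.0], [-0.001, 0.0, -1.0]]
ft_force: [-0.9, 0.3, 0.4]
grip_width: 0.0392
gripper_force: 0.1
```

```bash
python3 chk.py .648 -.133 .598 .162 8
```

```text
[0.5633 0.1641 0.0103] [-0.8611  0.3284  0.4105]
top pot [ 0.649  -0.1299] 247 in holder -0.057872875357619175 0.0011365255827928957
side pot [ 0.6483 -0.1334] 562 in holder -0.057457999194080414 0.001753769716141525
side timer [0.5966 0.164 ] 140 in holder -0.1354760898464214 0.0026126333184166035
```

Request:
jog_arm:
  plan: "0 0 0 -0.5 0 0 137; 0 0 0 -0.8 0 0 137; 0 0 0 -0.9 0 0 137; 0 0 0 -0.9 0 0 137; 0 0 0 -0.9 0 0 137; 0 0 0 -0.9 0 0 137; 0 0 0 -0.7 0 0 137; 0 0 0 -0.5 0 0 137; 0 0 0 -0.3 0 0 137; 0 0 0 0 0 0 137"

```text
time_s: 10.2
position: [0.6271, 0.1621, 0.0102]
tool_rot: [[-1.0, 0.031, 0.0], [0.031, 1.0, -0.0], [-0.0, 0.0, -1.0]]
ft_force: [-0.5, -0.1, 0.6]
grip_width: 0.0395
gripper_force: 0.0
```

```bash
python3 chk.py .648 -.133 .662 .162 9
```

```text
[0.6271 0.1621 0.0102] [-0.4538 -0.1057  0.5531]
top pot [ 0.6489 -0.13  ] 250 in holder -0.05793489328344638 0.0010571072270784193
side pot [ 0.6484 -0.1334] 565 in holder -0.057361449016110365 0.0016649479883372557
side timer [0.6616 0.1625] 196 in holder -0.07051528685755401 0.0042182012388082704
```

Request:
jog_arm:
  plan: "0 0 0 -0.5 0 0 137; 0 0 0 -0.6 0 0 137; 0 0 0 -0.6 0 0 137; 0 0 0 -0.6 0 0 137; 0 0 0 -0.5 0 0 137; 0 0 0 -0.4 0 0 137; 0 0 0 -0.2 0 0 137; 0 0 0 -0.1 0 0 137; 0 0 0 0 0 0 137"

```text
time_s: 11.05
position: [0.6617, 0.1611, 0.0102]
tool_rot: [[-1.0, 0.031, 0.0], [0.031, 1.0, -0.0], [-0.0, -0.0, -1.0]]
ft_force: [-0.6, 0.8, 0.9]
grip_width: 0.0398
gripper_force: 0.1
```

```bash
python3 chk.py .648 -.133 .697 .161 10
```

```text
[0.6617 0.1611 0.0102] [-0.6177  0.7855  0.8656]
top pot [ 0.649 -0.13 ] 248 in holder -0.0578388126554481 0.001061853098335553
side pot [ 0.6483 -0.1334] 567 in holder -0.05747542295212964 0.0016976152799168748
side timer [0.6968 0.1614] 209 in holder -0.035289654773810436 0.004851362745613966
```

Request:
jog_arm:
  plan: "0 0 0 -0.2 0 0 137; 0 0 0 -0.1 0 0 137; 0 0 0 0 0 0 137"

```text
time_s: 11.4
position: [0.6647, 0.161, 0.0103]
tool_rot: [[-1.0, 0.031, 0.0], [0.031, 1.0, 0.0], [-0.0, 0.0, -1.0]]
ft_force: [-0.3, -0.2, 0.8]
grip_width: 0.0394
gripper_force: 0.2
```

Request:
jog_arm:
  plan: "0 0 0 -0.1 0 0 137; 0 0 0 0 0 0 137"

```text
time_s: 11.57
position: [0.6656, 0.161, 0.0103]
tool_rot: [[-1.0, 0.031, 0.0], [0.031, 1.0, 0.0], [-0.0, 0.0, -1.0]]
ft_force: [-0.6, 0.1, 0.3]
grip_width: 0.0395
gripper_force: 0.3
```

Request:
jog_arm:
  plan: "0 0 0 -0.1 0 0 137; 0 0 0 0 0 0 137"

```text
time_s: 11.73
position: [0.6667, 0.161, 0.0103]
tool_rot: [[-1.0, 0.031, 0.0], [0.031, 1.0, 0.0], [-0.0, 0.0, -1.0]]
ft_force: [-0.4, 0.1, -0.4]
grip_width: 0.0395
gripper_force: 0.3
```

Request:
jog_arm:
  plan: "0 0 0 -0.1 0 0 137; 0 0 0 0 0 0 137"

```text
time_s: 11.9
position: [0.6674, 0.1609, 0.0103]
tool_rot: [[-1.0, 0.031, -0.001], [0.031, 1.0, -0.0], [0.001, -0.0, -1.0]]
ft_force: [-2.5, 0.3, 1.3]
grip_width: 0.0393
gripper_force: 0.9
```

Request:
jog_arm:
  plan: "0 0 0 -0.1 0 0 137; 0 0 0 0 0 0 137"

```text
time_s: 12.07
position: [0.6677, 0.161, 0.0102]
tool_rot: [[-1.0, 0.031, -0.003], [0.031, 1.0, -0.0], [0.003, -0.0, -1.0]]
ft_force: [-5.9, 0.9, 1.5]
grip_width: 0.0396
gripper_force: 2.8
```

```bash
python3 chk.py .648 -.133 .701 .160 11
```

```text
[0.6677 0.161  0.0102] [-5.9329  0.9347  1.5365]
top pot [ 0.6489 -0.13  ] 251 in holder -0.057927280111439085 0.0010493278278285141
side pot [ 0.6484 -0.1334] 570 in holder -0.05741424718854748 0.0017558452448985483
side timer [0.7016 0.1609] 222 in holder -0.030432873928602756 0.004624826700098313
```

Force rises while the arm stalls, and the timer reads x = -30 mm in the holder frame: it touches the back rail. I'll back off and lift clear.

Request:
jog_arm:
  plan: "0 0 0 0.5 0 0 137; 0 0 0 1.5 0 0 137; 0 0 0 2 0 0 137; 0 0 0 2 0 0 137; 0 0 0 0 0 -2 137; 0 0 0 0 0 -4 137; 0 0 0 0 0 -4 137; 0 0 0 1.5 0 -3.5 137; 0 0 0 3.5 0 -1 137; 0 0 0 3 0 0 137"

```text
time_s: 13.0
position: [0.529, 0.1653, 0.1586]
tool_rot: [[-0.999, 0.031, 0.008], [0.031, 1.0, 0.001], [-0.008, 0.001, -1.0]]
ft_force: [0.6, 1.3, 0.3]
grip_width: 0.0394
gripper_force: 0.0
```

Request:
jog_arm:
  plan: "0 0 0 3.5 0 0 137; 0 0 0 3.5 0 0 137; 0 0 0 3 0 0 137; 0 0 0 2 0 0 137; 0 0 0 0 0 0 137; 0 0 0 0 0 0 137"

```text
time_s: 13.5
position: [0.4085, 0.169, 0.1559]
tool_rot: [[-1.0, 0.03, 0.002], [0.03, 1.0, 0.0], [-0.002, 0.0, -1.0]]
ft_force: [0.6, 0.6, -0.0]
grip_width: 0.0395
gripper_force: 0.0
```

```bash
python3 chk.py .648 -.133 .701 .160 12
```

```text
[0.4085 0.169  0.1559] [ 0.6104  0.5609 -0.0076]
top pot [ 0.6489 -0.13  ] 255 in holder -0.057908574475567715 0.001108739031319866
top timer [0.7069 0.1611] 251 in holder -0.025683319087836404 -0.0012386145009453799
side pot [ 0.6483 -0.1333] 571 in holder -0.05745127678126317 0.001793851224050333
side timer [0.7033 0.1612] 228 in holder -0.028740982819312942 0.005026629016656154
```

View pics/top12.png

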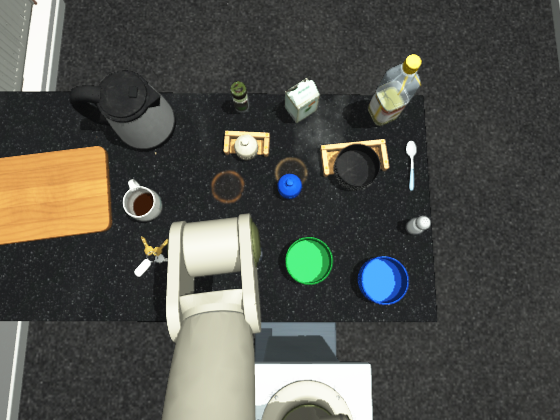

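The top view shows the pot at (356,167) and the timer at (246,146), both upright against their back rails. Everything else in view is where it was, and the arm is clear.

```bash
python3 -c "
from rig import job; print(job.close_job())"
```

```text
the job is handed in; nothing more can be done
None
```

The black pot and then the cream timer were pushed into their holders until the push force rose against the back rails, and the job was handed in at about 14 s; the hand-in returned no verdict.

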